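# Seat the camera head in its taper dock and lock it

## Task

Mount the inspection camera head: first turn the orange wing stud on the dock fully open so that its bar lines up with the slot in the camera's ear, then take the camera out of its blue parking ring and lower it, never dropping it, until its brass cone is fully home in the dock's cup with the stud standing up through the slot. Check that the cone rocks free by tipping the camera about five degrees while its cone is still in the cup, and let it sit fully home and upright again. Finally turn the stud clockwise as far as it goes to lock the ear down, let go, and leave the spool, jar and screwdriver where they are.

Things in the scene. Friction and masses are not known exactly. Their poses are not given: they have to be found in the camera images.
- camera: Camera head, about 0.45 kg, 105 mm tall. Origin: centre of the brass cone's lower end; z up its axis, x along the ear. Cone radius 14 mm at z 0, 32 mm at z 40. Flange radius 40 mm and ear (44 mm wide, out to x 113 mm) at z 40-45. Dark grey housing 44 x 44 mm (sides along x, y), z 45-105: grip it from above. Starts upright, flange on the parking ring's top, origin at height 6 mm.
- slot (a point): Centre of the through slot in the camera's ear, at (85, 0, 42.5) mm in the camera's frame. The slot is 36 mm long along the ear (x) and 18 mm wide.
- dock: Fixed dock. Black base 110 mm wide, 12 mm thick, x -65 to 135 mm. Origin: on the work surface below the cup's axis; z up; x points from cup to stud, as the camera's ear must. The aluminium cup (rim 56 mm high, outer radius 37 mm) has the cone's taper and alone carries the camera: flange 2 mm above the rim. Steel boss under the stud: radius 13 mm, 50 mm high, at x 85 mm.
- cup_home (a point): Where the camera's origin is when the cone is fully home: on the cup's axis, 18 mm above the work surface. The seated camera's ear then lies at z 58 to 63 mm.
- stud (a joint): Angle of the orange quarter-turn wing stud, 0 to 1.5 rad between stops. 0 = open: bar along the dock's x, in line with the slot, passes through it. Grows clockwise seen from above; 1.5 = locked, bar across the slot. Stays where it is left; friction about 0.06 N m. Starts at 0.6 to 1.2, where the bar does not pass the slot.
- stud_grip (a point): Centre of the stud's orange bar, on its turning axis, 78 mm above the work surface, 85 mm from the cup's axis. The bar is 28 mm long, 10 mm wide (gripped across this width from above), 24 mm tall (z 66 to 90 mm), on a thin 10 mm stem. The seated ear ends 3 mm below the bar.
- stand: Fixed blue parking ring, open upwards, outer radius 42 mm, inner 36 mm, 46 mm high, on a thin round foot. Origin: centre of its underside.
- spool: Bystander: grey wire spool standing upright, diameter 60 mm, 50 mm high. Origin: centre of underside.
- flux: Bystander: amber jar with black cap, diameter 44 mm, 100 mm tall. Origin: centre of underside.
- driver: Bystander: blue screwdriver lying flat, 160 mm long along its x. Origin: middle of its underside.
Not all that is in view belongs to the job. Leave any green, pink or red look-alike of the dock alone.

How it is judged:
By the outcome, as a careful person would: the job done as asked, in the order asked, and still so for the second after the job is handed in, with the robot touching nothing.
It also fails if it takes over 72 s, if anything falls off the work surface, if the arm or the gripper's body presses on something with over 40 N, if the wrist force passes 120 N, or if a joint passes its speed limit or range.

## Robot

A 6-joint arm with a two-finger parallel gripper is mounted at the origin on the work surface. World frame = base frame: x ahead of the robot, y to its left, z up, the work surface at z = 0. Lengths are in mm, angles in rad, forces in N, time in s.
With the tool pointing down it reaches from about 350 to 875 mm from the base axis. Payload 4.2 kg.
Tool frame: the origin (TCP) lies between the finger pads; the fingertips stand 14 mm ahead of it and the grasp point (between the pads) lies 5 mm behind it; z points along the fingers, y is the line along which they close (so a half turn about z gives the same grasp; the last joint's range is limited). The gripper opens to 85 mm and grips with 20 to 120 N. Pads are 22 mm wide; open, the fingers measure 114 mm over their backs; the gripper's body (76 mm by 85 mm) begins 54 mm behind the grasp point. The pads swing forward as they close: fully open they stand 13 mm farther back than shut.
Start: joints at [-0.854, 0.385, 0.008, 0, -1.194, -0.259], TCP at [276.246, -560.613, 245.312] pointing down, gripper open.
Joint ranges: [-3.14, 3.14], [-1.21, 2.06], [-1.07, 1.41], [-3.16, 2.05], [-2.99, -0.16], [-3.1, 3.1]. Speed limits (rad/s): [2.79, 2.79, 3.14, 3.14, 3.14, 3.14].

## Interface

Orientations are given as a unit quaternion [x, y, z, w].
In Python, from bench import * gives the robot as it stands.
- The arm moves only by the tool carry_out, never from a script. Its argument "motion" is a list of rows, each a list of 7 numbers: the turn, a rotation vector about the tool's x, y, z in rad, then the shift along the tool's x, y, z in mm, then the opening, from -1 (shut) to 1 (fully open), so that 0 is half open. A call has 1 to 5 rows; each row is the pose to reach, as a shift and turn from the pose commanded when the call began, along the tool's axes at that moment; what a row does not reach only later rows make up. A row lasts 1/8 s, in which the tool goes at most 62.5 mm and 10.7 degrees, less where a joint would pass 70% of its speed; a pose out of reach is approached as far as the arm can. A call with a gripper value outside its range is refused whole. The fingers move at their own pace and stop on an object; the grip force is fixed at half the most. Time passes only in rows, so rows that repeat a pose let the fingers close. It gives the time, the measured TCP pose, the force, the opening and the grip force at its end, in the units of the state.
- read_state(): the state, without advancing time (a new reading comes with each control period).
- get_image(name): name is "scene" or "top" or "wrist"; returns a dict with "color" (400x640x3 uint8, blue, green, red), "mtx" (3x3 intrinsics, pixels), "k1" (the pictures are not rectified: a ray, as slopes to the right and down, at radius r is drawn at 1 + k1 r^2 times it, then the intrinsics apply), "position" and "orientation" of the camera in the world. Camera axes: x right, y down, z forward; pixel columns grow to the right and rows downward; lengths in mm; the calibration is good to about 2 mm. A picture is of the moment at which its call begins. There is no depth.
- job_done(): hands the job in; it is judged then, once.
The state is a dict: "clock": time; "joints": joint angles; "joint_vel": joint speeds; "joint_efforts": joint torques, N m; "position": TCP position; "ee_rot": TCP orientation; "contact_force": force on the tool from outside, world axes, zero at the start; "wrist_torque": the same for the moment, N m; "gripper_width": finger opening in mm; "grasp_force": force on a finger pad.
Only numpy, scipy, OpenCV 4.12 (cv2) and the standard library are available. Lean on these libraries where they do the work, as an engineer would, in place of code of your own. Each camera call takes 0.05 s, during which the arm holds its last target. There are 200 camera calls.

## Working session

There is one attempt and no reset: what is moved stays moved. The work goes in short steps, Python scripts to look and compute and a tool call to move; the robot and the scene stay as the last step left them, time stands still between calls to the robot, and variables do not carry over. Pictures are saved under pics/ and viewed, at most 10 in all, crops included, and the job is handed in when it is done.

Besides the shell and the picture viewer there is one more tool, called after "Emit:" as name(argument=value, ...), one argument or row to a line, values as JSON. carry_out: Moves the arm, as the interface text tells. Its arguments: {"type":"object","properties":{"motion":{"type":"array"}},"required":["motion"]}

```bash
mkdir -p pics; ls; python3 - <<'E'
from bench import *
import cv2
for n in("scene","top"):
    d=get_image(n); cv2.imwrite(f"pics/{n}0.png",d["color"]); print(n,d["mtx"],d["k1"],d["position"],d["orientation"])
s=read_state(); print(s)
E
```

```text
pics
scene [[425.29100029   0.         323.08730994]
 [  0.         425.29100029 196.28514992]
 [  0.           0.           1.        ]] -0.04711449740651013 [1053.24983544 -174.35519485 1153.50121697] [ 0.82979639  0.48569751 -0.13245709 -0.24081321]
top [[363.29400114   0.         319.24182494]
 [  0.         363.29400114 208.01255304]
 [  0.           0.           1.        ]] -0.059122189455433294 [ 318.02320047  194.11760515 1060.65333094] [ 0.71305835 -0.69808367  0.04558314 -0.04635892]
{'clock': 0.1, 'joints': array([-8.54398521e-01,  3.85443826e-01,  6.76306976e-03, -4.63098428e-04,
       -1.19401023e+00, -2.58621201e-01]), 'joint_vel': array([ 0.00142157, -0.00362851,  0.00195385,  0.00262489,  0.00207969,
        0.00084282]), 'joint_efforts': array([-5.56799187e-04, -3.93319416e+01,  1.88929868e+01,  4.19797987e+00,
       -2.61272566e-03,  1.51038341e-05]), 'position': array([ 276.03256495, -560.18047898,  244.34864307]), 'ee_rot': array([-2.26811681e-01,  9.73938149e-01,  9.37783413e-04, -2.53601375e-04]), 'contact_force': array([-0.37364141, -0.63365688, -0.1120304 ]), 'wrist_torque': array([-0.04739285, -0.02705625, -0.03261301]), 'grasp_force': 0.0, 'gripper_width': 85.25447607353227}
```

View pics/top0.png

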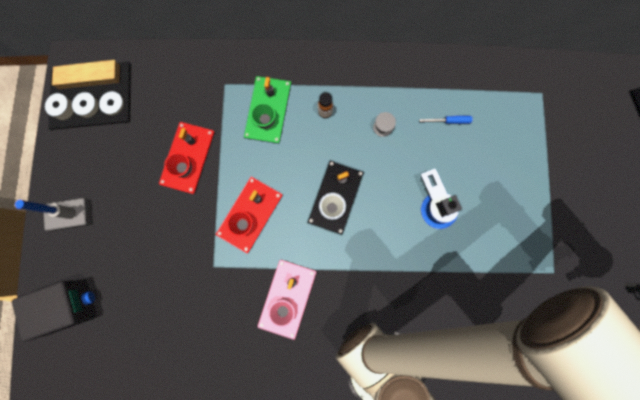

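View pics/scene0.png

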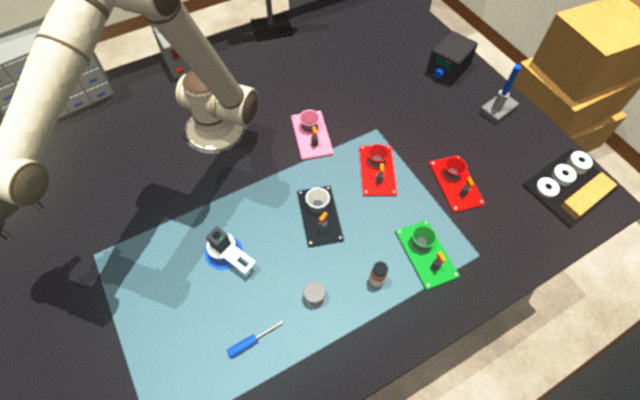

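The top view shows the black dock with its cup at about (333,207) and stud at (343,177). The parked camera is at (440,208), with its ear tip near (432,172). In the scene view the dock cup is at (318,198) and the stud at (323,217). The camera housing is at (217,238) and its ear at (245,265).

```bash
cat > h.py <<'E'
from bench import *
import numpy as np, cv2
from scipy.spatial.transform import Rotation as R
def snap(n):
    return get_image(n)
def K1(d): return np.array([d["k1"],0,0,0,0.])
def pix2plane(d,uv,z):
    uv=np.atleast_2d(np.array(uv,float))
    n=cv2.undistortPoints(uv[:,None],np.array(d["mtx"]),K1(d))[:,0]
    r=R.from_quat(d["orientation"]).apply(np.c_[n,np.ones(len(n))])
    p=np.array(d["position"]); return p+r*((z-p[2])/r[:,2])[:,None]
def proj(d,P):
    Rm=R.from_quat(d["orientation"]).inv(); c=Rm.apply(np.atleast_2d(P)-np.array(d["position"]))
    return cv2.projectPoints(c,np.zeros(3),np.zeros(3),np.array(d["mtx"]),K1(d))[0][:,0]
def crop(im,x0,y0,w,h,s): return cv2.resize(im[y0:y0+h,x0:x0+w],None,fx=s,fy=s,interpolation=cv2.INTER_CUBIC)
E
python3 - <<'E'
from h import *
t=snap("top");s=snap("scene")
a=[crop(t["color"],300,150,80,60+30,5),crop(t["color"],400,155,80,90,5)]
b=[crop(s["color"],285,170,80,90,5),crop(s["color"],190,210,80,90,5)]
im=np.vstack([np.hstack(a),np.hstack(b)]); im=cv2.resize(im,(530,596)); cv2.imwrite("pics/c1.png",im)
import json; 
for d,n,pts in((t,"top",[((333,201),56),((343,176),90),((452,205),105),((432,180),51)]),(s,"scene",[((318,194),56),((323,216),90),((217,233),105),((245,266),51)])):
    for uv,z in pts: print(n,uv,pix2plane(d,uv,z).round(1))
E
```

```text
top (333, 201) [[470.1 158.6  56. ]]
top (343, 176) [[534.5 133.6  90. ]]
top (452, 205) [[ 458.7 -158.7  105. ]]
top (432, 180) [[ 537.4 -122.9   51. ]]
scene (318, 194) [[452.  166.5  56. ]]
scene (323, 216) [[542.5 132.1  90. ]]
scene (217, 233) [[ 454.6 -153.8  105. ]]
scene (245, 266) [[ 556.8 -123.8   51. ]]
```

View pics/c1.png

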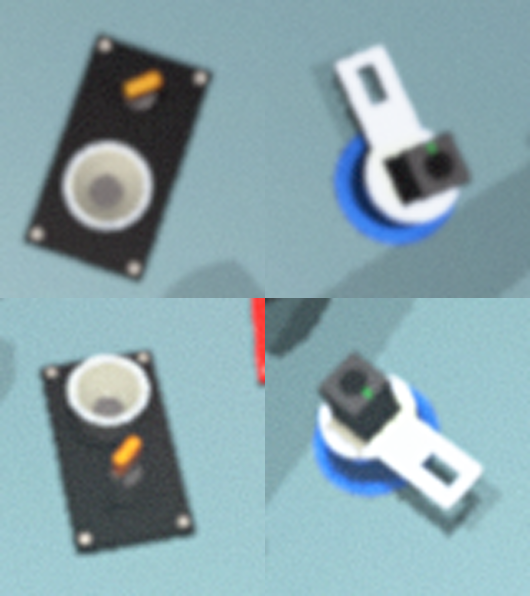

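The crops show the dock corners, rim and bar clearly, along with the camera's ear end corners and slot. I'll fit both poses to these points.

```bash
cat > fit.py <<'E'
from h import *
from scipy.optimize import least_squares
def fit(obs,x0):
    # obs: list of (cam, local pts, pixels, z0)
    def W(x,L): L=np.array(L,float); c,s=np.cos(x[2]),np.sin(x[2]); return np.c_[x[0]+c*L[:,0]-s*L[:,1],x[1]+s*L[:,0]+c*L[:,1],L[:,2]]
    f=lambda x:np.concatenate([(proj(d,W(x,L))-np.array(p)).ravel() for d,L,p in obs])
    r=least_squares(f,x0,x_scale=[10,10,.1],loss="soft_l1"); return r.x,f(r.x).reshape(-1,2)
E
python3 - <<'E'
from fit import *
t=snap("top");s=snap("scene")
def px(c,ox,oy,cx,cy): c=np.array(c,float); return np.c_[ox+(c[:,0]-cx)/3.3125-.4,oy+(c[:,1]-cy)/3.311-.4]
D=[(135,55,12),(135,-55,12),(-65,-55,12),(-65,55,12),(0,0,56)]
dt=px([(102,36),(211,72),(140,279),(25,241),(107,186)],300,150,0,0)
ds=px([(194,530),(78,553),(40,368),(152,350),(108,389)],285,170,0,298)
C=[(113,22,51),(113,-22,51),(85,0,51),(0,0,111)]
ct=px([(335,63),(383,45),(372,83),(439,164)],400,155,265,0)
cs=px([(482,467),(448,507),(440,470),(353,382)],190,210,265,298)
for n,o in(("dock",[(t,D,dt),(s,D,ds)]),("dockt",[(t,D,dt)]),("docks",[(s,D,ds)]),("cam",[(t,C,ct),(s,C,cs)]),("camt",[(t,C,ct)]),("cams",[(s,C,cs)])):
    x,r=fit(o,[470,-150 if n[0]=="c" else 158,-.3]); print(n,x.round(3)); print(r.round(1).tolist())
print(pix2plane(t,px([(125,93),(162,77)],300,150,0,0),90), pix2plane(s,px([(117,462),(138,440)],285,170,0,298),90))
E
```

```text
dock [ 4.59009e+02  1.59797e+02 -3.22000e-01]
[[-0.8, -2.1], [1.4, -0.8], [0.6, 0.5], [-0.6, -0.8], [0.6, -0.9], [0.6, -0.3], [-0.8, -1.0], [-0.2, -1.2], [-0.3, -1.0], [0.0, -0.5]]
dockt [ 4.56671e+02  1.60512e+02 -3.21000e-01]
[[-1.1, -1.4], [1.1, -0.0], [0.3, 1.3], [-0.8, 0.0], [0.3, -0.0]]
docks [ 4.61585e+02  1.58809e+02 -3.18000e-01]
[[0.9, 0.4], [-0.5, -0.1], [-0.2, -0.4], [-0.2, -0.3], [0.1, 0.3]]
cam [ 4.61217e+02 -1.57624e+02  4.13000e-01]
[[0.4, -0.2], [-0.2, -0.5], [0.3, -0.2], [0.3, -0.4], [0.2, -0.1], [-0.2, -0.3], [0.1, -0.8], [0.0, -0.5]]
camt [ 4.60119e+02 -1.56668e+02  4.08000e-01]
[[0.3, 0.0], [-0.3, -0.1], [0.1, 0.1], [-0.1, 0.0]]
cams [ 4.62563e+02 -1.58611e+02  4.20000e-01]
[[0.2, 0.2], [-0.1, 0.0], [0.1, -0.4], [-0.1, 0.1]]
[[529.41707948 148.99273692  90.        ]
 [543.55808394 118.66541678  90.        ]] [[547.15638887 119.40311774  90.        ]
 [537.02481498 146.0212171   90.        ]]
```

```bash
cat > mv.py <<'E'
from h import *
import sys
def tgt(p,ydeg,tilt=None):
    s=read_state(); a=np.radians(ydeg); y=np.array([np.cos(a),np.sin(a),0]); z=np.array([0,0,-1.]); x=np.cross(y,z)
    T=R.from_matrix(np.c_[x,y,z]); T=(tilt*T) if tilt is not None else T
    C=R.from_quat(s["ee_rot"]); print("turn",(C.inv()*T).as_rotvec().round(3),"shift",C.inv().apply(np.array(p)-s["position"]).round(1))
    print("now",s["position"].round(1),"ydeg",np.degrees(np.arctan2(*C.as_matrix()[1::-1,1])).round(1),"F",s["contact_force"].round(1),"w",round(s["gripper_width"],1),"g",s["grasp_force"],"t",s["clock"],"j",s["joints"].round(2),"tau",s["wrist_torque"].round(2))
if __name__=="__main__":
    a=[float(v) for v in sys.argv[1:]]; tgt(a[:3],a[3])
E
python3 mv.py 445 -170 300 113.7
```

```text
turn [ 0.001 -0.     0.044] shift [-324.   275.7  -54.9]
now [ 276.2 -560.5  244.9] ydeg 116.2 F [-0.3  0.9 -1.4] w 85.6 g 0.0 t 0.3 j [-0.85  0.39  0.01 -0.   -1.19 -0.26] tau [ 0.    0.02 -0.01]
```

Emit:
carry_out(
  motion=[
    [0, 0, 0.044, -324, 276, -55, 1],
    [0, 0, 0.044, -324, 276, -55, 1],
    [0, 0, 0.044, -324, 276, -55, 1],
    [0, 0, 0.044, -324, 276, -55, 1],
    [0, 0, 0.044, -324, 276, -55, 1],
  ],
)

```text
clock: 0.92
position: [399.5, -274.2, 285.9]
ee_rot: [-0.205, 0.979, -0.0, 0.0]
contact_force: [1.5, 0.6, 0.6]
gripper_width: 85.3
grasp_force: 0.0
```

```bash
python3 mv.py 445 -170 300 113.7
```

```text
turn [-0.001  0.001  0.   ] shift [-83.6  77.1 -14.1]
now [ 399.5 -274.2  285.9] ydeg 113.7 F [1.5 0.6 0.6] w 85.3 g 0.0 t 0.925 j [-0.27  0.11 -0.26  0.   -1.2  -0.89] tau [-0.06 -0.16 -0.03]
```

Emit:
carry_out(
  motion=[
    [0, 0, 0, -78, 72, -13, 1],
    [0, 0, 0, -78, 72, -13, 1],
    [0, 0, 0, -78, 72, -13, 1],
    [0, 0, 0, -78, 72, -13, 1],
  ],
)

```text
clock: 1.42
position: [441.3, -178.7, 298.3]
ee_rot: [-0.206, 0.979, 0.0, -0.0]
contact_force: [-0.2, -0.3, -0.1]
gripper_width: 85.2
grasp_force: 0.0
```

```bash
cat > w.py <<'E'
from h import *
import pickle,sys
n=sys.argv[1]; cam=sys.argv[2] if len(sys.argv)>2 else "wrist"
d=snap(cam); s=read_state(); pickle.dump((d,s),open(n+".pkl","wb")); cv2.imwrite(f"pics/{n}.png",d["color"])
print(d["position"],R.from_quat(d["orientation"]).as_matrix()[:,2],s["position"],s["contact_force"])
E
python3 w.py w1; python3 mv.py 480 160 300 113.7
```

```text
[ 378.41665755 -205.43919637  426.49404323] [ 0.25032379  0.11051909 -0.96183342] [ 441.09563686 -179.19559409  298.15159305] [-0.26553043  0.00903993 -1.01868216]
turn [ 0.    -0.001 -0.001] shift [-171.8  295.    -1.8]
now [ 441.1 -179.2  298.2] ydeg 113.7 F [-0.3  0.  -1. ] w 85.4 g 0.0 t 1.475 j [-0.04  0.09 -0.25 -0.   -1.23 -1.11] tau [ 0.05  0.01 -0.04]
```

View pics/w1.png

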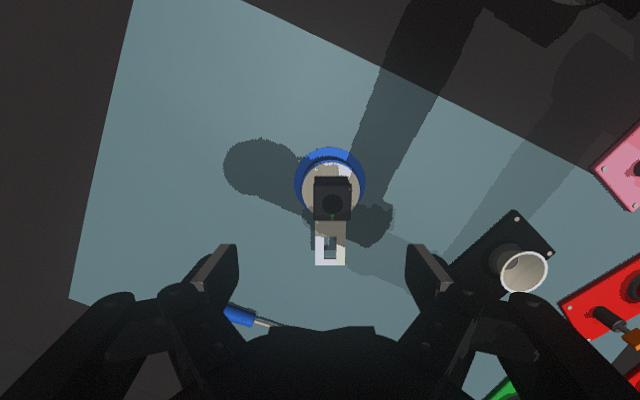

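The wrist view shows the parked camera. Its ear end edge runs from (316,265) to (345,265), the slot is near (330,246), and the housing top spans columns 314–352. I'll check the fitted pose against these and get a finer crop.

```bash
python3 - <<'E'
from fit import *
import pickle
d,s=pickle.load(open("w1.pkl","rb"))
c=crop(d["color"],290,150,80,125,4)
cv2.imwrite("pics/w1c.png",c)
C=np.array([(113,22,51),(113,-22,51),(85+18,9,51),(67,9,51),(67,-9,51),(103,-9,51),(22,22,111),(22,-22,111),(-22,-22,111),(-22,22,111)],float)
x=[461.2,-157.6,.413];co,si=np.cos(x[2]),np.sin(x[2])
P=np.c_[x[0]+co*C[:,0]-si*C[:,1],x[1]+si*C[:,0]+co*C[:,1],C[:,2]]
p=proj(d,P); print(((p-[290,150])*4+1.5).round(0).tolist())
E
```

```text
[[214.0, 460.0], [95.0, 460.0], [179.0, 435.0], [181.0, 345.0], [130.0, 345.0], [130.0, 435.0], [236.0, 285.0], [88.0, 285.0], [86.0, 141.0], [240.0, 141.0]]
```

View pics/w1c.png

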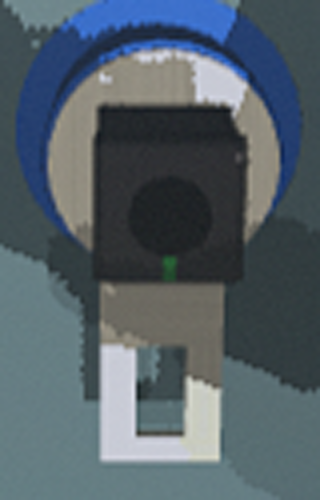

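Emit:
carry_out(
  motion=[
    [0, 0, 0.187, -33, 60, 0, 1],
    [0, 0, 0.374, -60, 116, 0, 1],
    [0, 0, 0.56, -88, 172, 0, 1],
    [0, 0, 0.56, -116, 228, 0, 1],
    [0, 0, 0.56, -144, 284, 0, 1],
  ],
)

```text
clock: 2.1
position: [457.5, 103.3, 298.4]
ee_rot: [0.075, 0.997, -0.0, 0.0]
contact_force: [1.4, 0.3, 0.3]
gripper_width: 85.4
grasp_force: 0.0
```

The crop shows the ear end at (100–221,460) and the slot at (136–186, 347–436). The housing top's lower edge is at (93–245,282). The prediction is about 2 mm off in camera y only and is good in x and yaw, and the grip will centre y.

```bash
python3 mv.py 490 152 260 71.6
```

```text
turn [-0.     0.     0.172] shift [-24.9  53.   38.5]
now [457.5 103.3 298.4] ydeg 81.4 F [1.4 0.3 0.3] w 85.4 g 0.0 t 2.1 j [ 0.57  0.08 -0.27  0.   -1.23 -2.29] tau [-0.07 -0.13 -0.  ]
```

Emit:
carry_out(
  motion=[
    [0, 0, 0.172, -22, 46, 38, 1],
    [0, 0, 0.172, -22, 46, 38, 1],
    [0, 0, 0.172, -22, 46, 38, 1],
  ],
)

```text
clock: 2.48
position: [486.2, 144.0, 260.1]
ee_rot: [0.159, 0.987, -0.001, -0.0]
contact_force: [-0.2, 0.3, 0.5]
gripper_width: 85.2
grasp_force: 0.0
```

```bash
python3 w.py w2; python3 mv.py 540 133 180 204; python3 - <<'E'
from fit import *
import pickle
d,s=pickle.load(open("w2.pkl","rb"))
C=np.array([(135,55,12),(135,-55,12),(-65,-55,12),(-65,55,12),(0,0,56),(85,0,90)],float)
x=[459.5,159.5,-.321];co,si=np.cos(x[2]),np.sin(x[2])
P=np.c_[x[0]+co*C[:,0]-si*C[:,1],x[1]+si*C[:,0]+co*C[:,1],C[:,2]]
p=proj(d,P); print(p.round(1).tolist())
lo=np.maximum(p.min(0)-15,0).astype(int); hi=np.minimum(p.max(0)+15,[640,400]).astype(int); k=4 if (hi-lo)[1]*4<600 and (hi-lo)[0]*4<800 else 3
print(lo,hi,k); c=crop(d["color"],lo[0],lo[1],*(hi-lo),k); print(c.shape); cv2.imwrite("pics/w2c.png",c)
E
```

```text
[421.00760407 166.91668524 388.29658409] [ 0.25907729 -0.08558366 -0.96205738] [486.22987112 143.87250893 260.81897028] [ 0.10685659 -0.14178425  0.33822772]
turn [-1.000e-03  0.000e+00 -2.309e+00] shift [-54.4   6.6  80.8]
now [486.2 143.9 260.8] ydeg 71.7 F [ 0.1 -0.1  0.3] w 85.4 g 0.0 t 2.525 j [ 0.61  0.17 -0.25  0.   -1.15 -2.5 ] tau [-0.02 -0.02  0.02]
[[362.5, 243.5], [286.8, 243.3], [281.9, 97.6], [369.0, 97.8], [325.7, 153.5], [325.7, 232.1]]
[266  82] [384 258] 3
(528, 354, 3)
```

View pics/w2c.png

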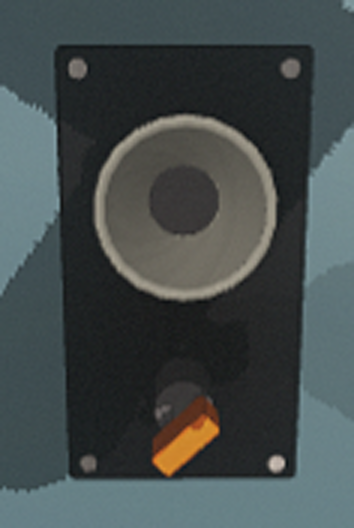

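The dock is seen nearly square-on. The corners are at crop (70,477), (297,477), (312,45) and (56,45). The rim is centred at (185.5,207), and the bar's top face runs (152,462)-(168,477)-(218,432)-(205,415).

```bash
python3 - <<'E'
from fit import *
import pickle
d,s=pickle.load(open("w2.pkl","rb"))
f=lambda c,o,k:np.array(o)+(np.array(c,float)-(k-1)/2)/k
D=[(135,55,12),(135,-55,12),(-65,-55,12),(-65,55,12),(0,0,56),(85,0,90)]
p=f([(297,477),(70,477),(56,45),(312,45),(185.5,206),(186,447)],[266,82],3)
x,r=fit([(d,D,p)],[460,160,-.32]); print(x,r.round(1).tolist())
b=pix2plane(d,f([(152,462),(205,415),(168,477),(218,432)],[266,82],3),90); print(b.round(1),[np.arctan2(*(b[i+1]-b[i])[1::-1]) for i in(0,2)],b.mean(0))
d,s=pickle.load(open("w1.pkl","rb"))
C=[(113,22,51),(113,-22,51),(103,9,51),(67,9,51),(67,-9,51),(103,-9,51),(22,22,111),(22,-22,111),]
p=f([(221,461),(100,461),(186,436),(186,347),(136,347),(136,436),(245,282),(93,282)],[290,150],4)
x,r=fit([(d,C,p)],[460,-160,.41]); print(x,r.round(1).tolist())
E
```

```text
[ 4.57859358e+02  1.62296999e+02 -3.15569808e-01] [[-0.1, 1.1], [-0.3, 1.3], [-1.0, -0.8], [0.9, -1.1], [0.0, 1.0], [0.3, -0.5]]
[[540.9 121.2  90. ]
 [529.1 146.1  90. ]
 [548.7 125.1  90. ]
 [537.2 148.7  90. ]] [np.float64(2.013255693026723), np.float64(2.0258074604295064)] [538.9875549  135.27246681  90.        ]
[ 4.60438970e+02 -1.55694802e+02  4.14569231e-01] [[-0.3, -0.3], [0.3, -0.3], [-0.2, -0.1], [0.1, -0.5], [0.1, -0.5], [0.1, -0.1], [-0.6, 0.9], [0.4, 0.9]]
```

```bash
python3 mv.py 539.5 134.5 120 205.8
```

```text
turn [-1.000e-03  0.000e+00 -2.341e+00] shift [-53.4   7.8 140.8]
now [486.2 143.9 260.8] ydeg 71.7 F [ 0.1 -0.1  0.3] w 85.4 g 0.0 t 2.525 j [ 0.61  0.17 -0.25  0.   -1.15 -2.5 ] tau [-0.02 -0.02  0.02]
```

Emit:
carry_out(
  motion=[
    [0, 0, -0.18, 0, 0, 0, 0.3],
    [0, 0, -0.36, 0, 0, 0, 0.3],
    [0, 0, -0.54, 0, 0, 0, 0.3],
    [0, 0, -0.72, 0, 0, 0, 0.3],
    [0, 0, -0.9, 0, 0, 0, 0.3],
  ],
)

```text
clock: 3.15
position: [486.1, 143.6, 262.0]
ee_rot: [-0.289, 0.957, 0.0, 0.001]
contact_force: [0.1, -0.2, -1.0]
gripper_width: 55.3
grasp_force: 0.0
```

Emit:
carry_out(
  motion=[
    [0, 0, -0.18, 0, 0, 0, 0.0],
    [0, 0, -0.36, 0, 0, 0, 0.0],
    [0, 0, -0.54, 0, 0, 0, 0.0],
    [0, 0, -0.72, 0, 0, 0, 0.0],
    [0, 0, -0.9, 0, 0, 0, 0.0],
  ],
)

```text
clock: 3.78
position: [486.1, 143.6, 262.0]
ee_rot: [-0.676, 0.736, -0.0, 0.001]
contact_force: [0.0, -0.1, -1.2]
gripper_width: 42.7
grasp_force: 0.0
```

```bash
python3 mv.py 539.5 134.5 130 205.8
```

```text
turn [-0.003  0.001 -0.535] shift [  4.8 -53.7 132.1]
now [486.1 143.6 262. ] ydeg 175.1 F [ 0.  -0.1 -1.2] w 42.7 g 0.0 t 3.775 j [ 0.61  0.17 -0.25  0.   -1.15 -0.69] tau [0.05 0.   0.05]
```

Emit:
carry_out(
  motion=[
    [0, 0, -0.18, 3, -30, 20, 0],
    [0, 0, -0.36, 5, -54, 60, 0],
    [0, 0, -0.535, 5, -54, 110, 0],
    [0, 0, -0.535, 5, -54, 130, 0],
    [0, 0, -0.535, 5, -54, 130, 0],
  ],
)

```text
clock: 4.4
position: [538.9, 133.6, 130.1]
ee_rot: [0.845, -0.534, -0.0, 0.001]
contact_force: [0.6, 0.3, 0.5]
gripper_width: 42.8
grasp_force: 0.0
```

```bash
python3 w.py w3; python3 mv.py 539.5 134.5 78 205.8; python3 - <<'E'
import cv2
im=cv2.imread("pics/w3.png"); cv2.imwrite("pics/w3c.png",im[120:400,160:500])
E
```

```text
[568.94226357  72.53456509 258.3092189 ] [-0.11710571  0.24573192 -0.96223806] [539.81881207 134.34275749 131.50226209] [0.70406976 0.59678168 0.70032353]
turn [-0.001 -0.    -0.006] shift [-0.3  0.3 53.5]
now [539.8 134.3 131.5] ydeg -154.5 F [0.7 0.6 0.7] w 42.4 g 0.0 t 4.45 j [ 0.54  0.38 -0.32  0.   -0.87 -0.09] tau [-0.   -0.04 -0.02]
```

View pics/w3c.png

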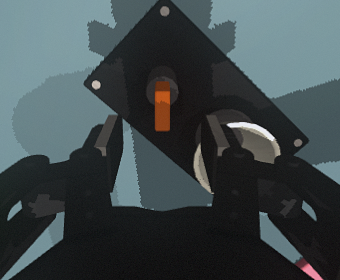

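The bar at crop (162,105) stands parallel to the fingers and midway between the pads at columns 122 and 206, so I can descend and grip.

Emit:
carry_out(
  motion=[
    [0, 0, 0, 0, 0, 30, 0],
    [0, 0, 0, 0, 0, 53, 0],
    [0, 0, 0, 0, 0, 53, 0],
    [0, 0, 0, 0, 0, 53, -1],
    [0, 0, 0, 0, 0, 53, -1],
  ],
)

```text
clock: 5.08
position: [538.1, 134.5, 79.2]
ee_rot: [0.846, -0.533, -0.001, 0.001]
contact_force: [-4.7, 0.1, 6.2]
gripper_width: 8.8
grasp_force: 58.4
```

Emit:
carry_out(
  motion=[
    [0, 0, 0, 0, 0, 0, -1],
    [0, 0, 0, 0, 0, 0, -1],
  ],
)

```text
clock: 5.32
position: [538.1, 134.5, 79.2]
ee_rot: [0.846, -0.533, -0.001, 0.001]
contact_force: [-5.0, -1.8, 7.4]
gripper_width: 8.8
grasp_force: 59.6
```

```bash
python3 mv.py 539.5 134.5 78 251.6
```

```text
turn [ 0.002  0.001 -0.804] shift [ 0.6 -1.3  1.2]
now [538.1 134.5  79.2] ydeg -154.5 F [-5.  -1.8  7.4] w 8.8 g 59.643172591586335 t 5.325 j [ 0.54  0.45 -0.37 -0.   -0.76 -0.09] tau [-0.53  1.55 -0.02]
```

Emit:
carry_out(
  motion=[
    [0, 0, -0.17, 0, 1, 0, -1],
    [0, 0, -0.34, 0, 1, 0, -1],
    [0, 0, -0.51, 0, 1, 0, -1],
    [0, 0, -0.68, 0, 1, 0, -1],
    [0, 0, -0.76, 0, 1, 0, -1],
  ],
)

```text
clock: 5.95
position: [537.7, 134.2, 79.2]
ee_rot: [0.984, -0.18, -0.0, 0.001]
contact_force: [-3.7, -1.8, 5.9]
gripper_width: 8.8
grasp_force: 59.5
```

```bash
python3 mv.py 539.5 134.5 78 251.6
```

```text
turn [ 0.001  0.001 -0.041] shift [ 1.6 -0.9  1.2]
now [537.7 134.2  79.2] ydeg -110.7 F [-3.7 -1.8  5.9] w 8.8 g 59.48139108576285 t 5.95 j [ 0.54  0.44 -0.37  0.   -0.75  0.67] tau [-0.66  1.11 -0.11]
```

Emit:
carry_out(
  motion=[
    [0, 0, -0.03, 0, 0, 0, -1],
    [0, 0, -0.06, 0, 0, 0, -1],
    [0, 0, -0.06, 0, 0, 0, -1],
  ],
)

```text
clock: 6.32
position: [537.7, 134.2, 79.2]
ee_rot: [0.988, -0.152, -0.0, 0.0]
contact_force: [-3.9, -2.0, 6.3]
gripper_width: 8.8
grasp_force: 59.6
```

```bash
python3 mv.py 539.5 134.5 78 251.6
```

```text
turn [0.001 0.001 0.015] shift [ 1.6 -0.9  1.2]
now [537.7 134.2  79.2] ydeg -107.5 F [-3.9 -2.   6.3] w 8.8 g 59.55029412968883 t 6.325 j [ 0.54  0.44 -0.37  0.   -0.75  0.73] tau [-0.58  1.07 -0.25]
```

Emit:
carry_out(
  motion=[
    [0, 0, -0.03, 0, 0, 0, -1],
    [0, 0, -0.04, 0, 0, 0, -1],
    [0, 0, -0.04, 0, 0, 0, -1],
  ],
)

```text
clock: 6.7
position: [537.7, 134.2, 79.2]
ee_rot: [0.991, -0.134, -0.0, -0.0]
contact_force: [-4.2, -2.5, 6.7]
gripper_width: 8.9
grasp_force: 63.7
```

```bash
python3 mv.py 539.5 134.5 78 251.6
```

```text
turn [0.    0.001 0.052] shift [ 1.6 -0.8  1.2]
now [537.7 134.2  79.2] ydeg -105.4 F [-4.2 -2.5  6.7] w 8.9 g 63.654913902282715 t 6.7 j [ 0.54  0.44 -0.37 -0.   -0.75  0.77] tau [-0.62  1.06 -1.03]
```

The torque rose to 1 N·m, so the stud is on its open stop. The dock yaw is about -18° and the stud axis about (538,134), which puts the cup at about (457.4,160.5). Next I release and rise.

Emit:
carry_out(
  motion=[
    [0, 0, 0.04, 0, 0, 0, -1],
    [0, 0, 0.04, 0, 0, 0, 0],
    [0, 0, 0.04, 0, 0, 0, 0],
    [0, 0, 0.04, 0, 0, -50, 0.5],
    [0, 0, 0.04, 0, 0, -110, 1],
  ],
)

```text
clock: 7.32
position: [538.0, 134.8, 187.6]
ee_rot: [0.988, -0.151, -0.001, 0.001]
contact_force: [1.6, 0.2, 0.1]
gripper_width: 76.9
grasp_force: 0.0
```

```bash
python3 w.py w4;  python3 mv.py 461 -157 190 293.7; python3 - <<'E'
from fit import *
import pickle
d,s=pickle.load(open("w4.pkl","rb"))
im=d["color"]; h=cv2.cvtColor(im,cv2.COLOR_BGR2HSV)
P=np.array([[538,134,90]]); p=proj(d,P)[0]; print(p)
m=cv2.inRange(h,(8,120,140),(25,255,255)); n,l,st,ce=cv2.connectedComponentsWithStats(m)
for i in range(1,n):
    if st[i,4]>30:
        pts=np.argwhere(l==i)[:,::-1].astype(np.float32); w=pix2plane(d,pts,90)[:,:2]; r=cv2.minAreaRect(w.astype(np.float32)); print(st[i],ce[i],r)
E
```

```text
[604.40966849 115.44947371 315.72366928] [-0.26075045  0.08084274 -0.96201541] [542.99273994 136.43324978 197.92966188] [2.41795696 1.33111854 7.12203584]
turn [-0.004 -0.016 -0.715] shift [  8.7 304.6   5.4]
now [543.  136.4 197.9] ydeg -107.3 F [2.4 1.3 7.1] w 83.5 g 0.0 t 7.375 j [ 0.54  0.31 -0.24  0.   -1.01  0.73] tau [ 0.1  -0.28  0.01]
[323.74197565 204.51584727]
[317 203  11  16 149] [322.27516779 211.65100671] ((533.3618774414062, 136.97145080566406), (8.479873657226562, 13.277070999145508), 72.57018280029297)
```

Emit:
carry_out(
  motion=[
    [0, 0, -0.18, 2, 61, 0, 1],
    [0, 0, -0.36, 4, 122, 0, 1],
    [0, 0, -0.54, 6, 183, 0, 1],
    [0, 0, -0.715, 9, 244, 0, 1],
    [0, 0, -0.715, 9, 304, 0, 1],
  ],
)

```text
clock: 8.0
position: [457.6, -153.6, 187.7]
ee_rot: [0.979, 0.205, 0.001, 0.0]
contact_force: [1.1, -1.2, 0.3]
gripper_width: 85.5
grasp_force: 0.0
```

Emit:
carry_out(
  motion=[
    [0, 0, 0, 0, 0, 0, 1],
    [0, 0, 0, 0, 0, 0, 1],
  ],
)

```text
clock: 8.25
position: [457.8, -152.3, 187.5]
ee_rot: [0.979, 0.203, 0.0, 0.0]
contact_force: [-0.1, -0.4, 0.4]
gripper_width: 85.4
grasp_force: 0.0
```

```bash
python3 mv.py 460.8 -156.7 82 293.7
```

```text
turn [ 0.    -0.001 -0.004] shift [  0.9   5.2 105.5]
now [ 457.8 -152.3  187.5] ydeg -66.5 F [-0.1 -0.4  0.4] w 85.4 g 0.0 t 8.25 j [ 0.02  0.2  -0.42  0.   -0.95  1.96] tau [ 0.03 -0.02 -0.03]
```

Emit:
carry_out(
  motion=[
    [0, 0, -0.004, 1, 5, 0, 1],
    [0, 0, -0.004, 1, 5, 50, 1],
    [0, 0, -0.004, 1, 5, 106, 1],
    [0, 0, -0.004, 1, 5, 106, 1],
    [0, 0, -0.004, 1, 5, 106, 1],
  ],
)

```text
clock: 8.88
position: [462.3, -156.0, 82.9]
ee_rot: [0.978, 0.207, 0.001, 0.001]
contact_force: [0.4, -0.2, 0.1]
gripper_width: 85.4
grasp_force: 0.0
```

```bash
python3 mv.py 460.8 -156.7 82 293.7
```

```text
turn [ 0.002 -0.002  0.003] shift [-1.7  0.1  0.9]
now [ 462.3 -156.    82.9] ydeg -66.1 F [ 0.4 -0.2  0.1] w 85.4 g 0.0 t 8.875 j [ 0.01  0.35 -0.54  0.   -0.69  1.98] tau [ 0.03 -0.05 -0.02]
```

Emit:
carry_out(
  motion=[
    [0, 0, 0, 0, 0, 0, -0.2],
    [0, 0, 0, 0, 0, 0, -0.2],
    [0, 0, 0, 0, 0, 0, -1],
    [0, 0, 0, 0, 0, 0, -1],
    [0, 0, 0, 0, 0, 0, -1],
  ],
)

```text
clock: 9.5
position: [461.4, -156.5, 82.9]
ee_rot: [0.979, 0.206, 0.001, 0.0]
contact_force: [-0.8, 0.9, 7.7]
gripper_width: 43.4
grasp_force: 61.8
```

```bash
python3 mv.py 460.8 -156.7 82 293.7; python3 w.py w5; python3 - <<'E'
import cv2
im=cv2.imread("pics/w5.png"); cv2.imwrite("pics/w5c.png",im[100:400,170:490])
E
```

```text
turn [ 0.001 -0.002  0.001] shift [-0.6 -0.   0.9]
now [ 461.4 -156.5   82.9] ydeg -66.2 F [-0.8  0.9  7.7] w 43.4 g 61.831451654434204 t 9.5 j [ 0.01  0.35 -0.54  0.   -0.69  1.98] tau [ 0.56  0.36 -0.08]
[ 524.43609811 -127.52942754  211.31684351] [-0.24516564 -0.10909701 -0.96332323] [ 461.36883748 -156.45926318   82.91905661] [-2.14387359  1.0767687   6.67406865]
```

View pics/w5c.png

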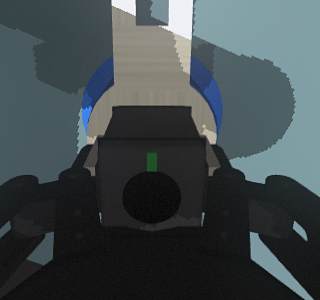

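The housing is held squarely between the pads, with the ear and slot straight ahead near crop (152,15). Next I lift straight up.

Emit:
carry_out(
  motion=[
    [0, 0, 0, 0, 0, -20, -1],
    [0, 0, 0, 0, 0, -60, -1],
    [0, 0, 0, 0, 0, -110, -1],
    [0, 0, 0, 0, 0, -120, -1],
    [0, 0, 0, 0, 0, -120, -1],
  ],
)

```text
clock: 10.18
position: [459.5, -156.1, 200.8]
ee_rot: [0.979, 0.205, -0.0, -0.001]
contact_force: [-0.8, -1.0, -5.0]
gripper_width: 43.5
grasp_force: 62.6
```

```bash
python3 mv.py 458.1 160.3 200 252
```

```text
turn [-0.001  0.001  0.728] shift [ 125.8 -290.3    1.1]
now [ 459.5 -156.1  200.8] ydeg -66.3 F [-0.8 -1.  -5. ] w 43.5 g 62.61167049407959 t 10.175 j [ 0.01  0.19 -0.39 -0.   -0.99  1.98] tau [0.03 0.02 0.02]
```

Emit:
carry_out(
  motion=[
    [0, 0, 0.08, 8, -18, 0, -1],
    [0, 0, 0.2, 24, -56, 0, -1],
    [0, 0, 0.36, 45, -103, 0, -1],
    [0, 0, 0.52, 66, -152, 0, -1],
    [0, 0, 0.66, 87, -200, 0, -1],
  ],
)

```text
clock: 10.8
position: [457.8, 62.8, 198.8]
ee_rot: [0.992, -0.125, -0.002, 0.001]
contact_force: [0.6, -0.1, -3.7]
gripper_width: 43.5
grasp_force: 62.4
```

```bash
python3 mv.py 458.1 160.3 195 252
```

```text
turn [0.003 0.004 0.063] shift [-23.9 -94.6   3.6]
now [457.8  62.8 198.8] ydeg -104.4 F [ 0.6 -0.1 -3.7] w 43.5 g 62.35829830169678 t 10.8 j [ 0.49  0.15 -0.44 -0.   -0.98  0.83] tau [ 0.   -0.14  0.04]
```

Emit:
carry_out(
  motion=[
    [0, 0, 0.063, -12, -45, 2, -1],
    [0, 0, 0.063, -22, -83, 4, -1],
    [0, 0, 0.063, -24, -94, 4, -1],
    [0, 0, 0.063, -24, -94, 4, -1],
    [0, 0, 0.063, -24, -94, 4, -1],
  ],
)

```text
clock: 11.42
position: [458.6, 157.5, 196.5]
ee_rot: [0.988, -0.154, -0.001, 0.001]
contact_force: [0.0, -0.7, -3.6]
gripper_width: 43.6
grasp_force: 62.5
```

```bash
python3 mv.py 458.1 160.3 150 252;python3 w.py w6; python3 - <<'E'
import cv2,pickle
from h import *
d,s=pickle.load(open("w6.pkl","rb"))
print(proj(d,[[538,134,90],[457.5,160.5,56]]))
im=d["color"]; h=cv2.cvtColor(im,cv2.COLOR_BGR2HSV); m=cv2.inRange(h,(8,120,120),(25,255,255)); n,l,st,ce=cv2.connectedComponentsWithStats(m)
print([ (st[i].tolist(),ce[i].round(1).tolist()) for i in range(1,n) if st[i,4]>15])
cv2.imwrite("pics/w6c.png",crop(im,220,50,200,150,4))
E
```

```text
turn [0.002 0.002 0.004] shift [-1.2 -2.6 46.5]
now [458.6 157.5 196.5] ydeg -107.8 F [ 0.  -0.7 -3.6] w 43.6 g 62.533310651779175 t 11.425 j [ 0.67  0.19 -0.4  -0.   -0.98  0.59] tau [-0.03 -0.01 -0.02]
[524.82153629 137.69238529 324.58816841] [-0.25987425  0.08266183 -0.96209791] [458.77875172 157.45866883 196.80526524] [ 0.79416667  0.37558148 -3.87443925]
[[320.58332493 101.18912414]
 [320.03493713 193.97734533]]
[([313, 83, 13, 36, 349], [319.2, 100.0]), ([85, 238, 12, 28, 284], [90.7, 251.6])]
```

View pics/w6c.png

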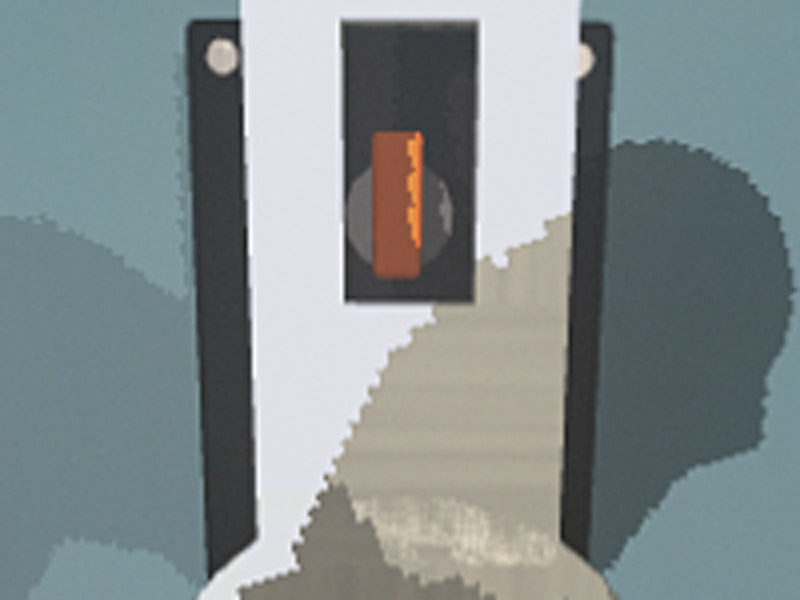

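The slot is at crop columns 341–478, centred on 410. The bar is at columns 372–423, centred on 397.5, parallel to the slot and inside it. I'll compute the remaining lateral offset from the same picture.

```bash
python3 - <<'E'
import pickle
from h import *
d,s=pickle.load(open("w6.pkl","rb"))
f=lambda c:np.array([220,50])+(np.array(c,float)-1.5)/4
C=R.from_quat(s["ee_rot"]); L=lambda p:C.inv().apply(p-s["position"]).round(1)
z=s["position"][2]-76.9+45
print("slot",L(pix2plane(d,f([(341,20),(478,20),(345,301),(475,301)]),z)))
b=pix2plane(d,f([(372,132),(423,132),(375,277),(420,277)]),90); print("bar",L(b)); print("bar@66lower", L(pix2plane(d,f([(375,277),(420,277)]),66)))
print("boss r13 z50:",L(pix2plane(d,f([(346,210),(453,210)]),50)))
print("base edges z12:",L(pix2plane(d,f([(190,24),(610,24)]),12)))
E
```

```text
slot [[101.2  -9.8  31.8]
 [101.2   7.9  31.8]
 [ 65.9  -9.8  31.8]
 [ 65.9   8.   31.8]]
bar [[ 96.5  -8.2 106.7]
 [ 96.5   1.7 106.7]
 [ 69.2  -7.8 106.7]
 [ 69.2   1.2 106.7]]
bar@66lower [[ 69.3  -8.4 130.7]
 [ 69.3   1.5 130.7]]
boss r13 z50: [[ 84.3 -15.5 146.7]
 [ 84.3   9.2 146.7]]
base edges z12: [[131.5 -56.4 184.6]
 [131.5  50.  184.7]]
```

Emit:
carry_out(
  motion=[
    [0, 0, 0.004, -1, -2.4, 20, -1],
    [0.002, 0.002, 0.004, -1, -2.4, 50, -1],
    [0.002, 0.002, 0.004, -1, -2.4, 75, -1],
    [0.002, 0.002, 0.004, -1, -2.4, 85, -1],
    [0.002, 0.002, 0.004, -1, -2.4, 85, -1],
  ],
)

```text
clock: 12.1
position: [459.0, 160.7, 112.2]
ee_rot: [0.988, -0.156, 0.001, -0.0]
contact_force: [-0.1, -0.6, -3.3]
gripper_width: 43.5
grasp_force: 62.6
```

```bash
python3 mv.py 458.1 160.2 95 252
```

```text
turn [-0.001 -0.002  0.001] shift [-0.7  0.8 17.2]
now [459.  160.7 112.2] ydeg -108.0 F [-0.1 -0.6 -3.3] w 43.5 g 62.62774586677551 t 12.1 j [ 0.67  0.3  -0.51  0.   -0.76  0.58] tau [-0.01  0.01 -0.01]
```

Emit:
carry_out(
  motion=[
    [0, 0, 0, -0.7, 0.5, 6, -1],
    [0, -0.001, 0, -0.7, 0.5, 10, -1],
    [0, -0.001, 0, -0.7, 0.5, 12, -1],
    [0, -0.001, 0, -0.7, 0.5, 14, -1],
    [0, -0.001, 0, -0.7, 0.5, 15, -1],
  ],
)

```text
clock: 12.72
position: [458.2, 161.1, 97.3]
ee_rot: [0.988, -0.156, 0.001, -0.001]
contact_force: [0.9, -0.9, -1.8]
gripper_width: 43.4
grasp_force: 62.6
```

```bash
python3 mv.py 458.1 160.2 95 252
```

```text
turn [-0.002 -0.001  0.002] shift [0.2 0.9 2.3]
now [458.2 161.1  97.3] ydeg -107.9 F [ 0.9 -0.9 -1.8] w 43.4 g 62.6443612575531 t 12.725 j [ 0.67  0.32 -0.52 -0.   -0.72  0.59] tau [-0.18 -0.    0.03]
```

Emit:
carry_out(
  motion=[
    [-0.001, 0, 0, 0.3, 0.5, 1, -1],
    [-0.001, 0, 0, 0.4, 0.7, 2, -1],
    [-0.001, 0, 0, 0.4, 0.7, 3, -1],
    [-0.001, 0, 0, 0.4, 0.7, 4, -1],
    [-0.001, 0, 0, 0.4, 0.7, 4, -1],
  ],
)

```text
clock: 13.35
position: [458.7, 160.1, 94.7]
ee_rot: [0.988, -0.155, 0.001, -0.0]
contact_force: [-1.4, -1.6, 6.4]
gripper_width: 43.4
grasp_force: 64.2
```

```bash
python3 mv.py 458.1 160.2 95 252
```

```text
turn [-0.001 -0.002  0.002] shift [-0.6  0.1 -0.3]
now [458.7 160.1  94.7] ydeg -107.9 F [-1.4 -1.6  6.4] w 43.4 g 64.18275833129883 t 13.35 j [ 0.67  0.33 -0.53  0.   -0.72  0.59] tau [-0.77  0.57  0.06]
```

Contact at TCP z = 94.7 matches the predicted home height of 94.9. Now the rock test: ease up about 6 mm, tip 0.09 rad about the ear axis with the cone still in the cup, then return.

Emit:
carry_out(
  motion=[
    [0, 0, 0, 0, 0, -4, -1],
    [0, 0, 0, 0, 0, -7.5, -1],
    [0.045, 0, 0, 0, 2.2, -7.5, -1],
    [0.09, 0, 0, 0, 4.4, -7.3, -1],
    [0.09, 0, 0, 0, 4.4, -7.3, -1],
  ],
)

```text
clock: 13.98
position: [456.6, 155.6, 100.6]
ee_rot: [0.987, -0.156, 0.007, -0.045]
contact_force: [-0.6, 1.0, -2.9]
gripper_width: 43.1
grasp_force: 62.7
```

Emit:
carry_out(
  motion=[
    [0, 0, 0, 0, 0, 0, -1],
    [0, 0, 0, 0, 0, 0, -1],
    [0, 0, 0, 0, 0, 0, -1],
  ],
)

```text
clock: 14.35
position: [457.0, 156.3, 100.6]
ee_rot: [0.987, -0.155, 0.007, -0.045]
contact_force: [0.1, -0.6, -4.2]
gripper_width: 43.5
grasp_force: 62.7
```

```bash
python3 mv.py 458.6 160.2 100.6 252
```

```text
turn [-0.091 -0.001  0.002] shift [ 0.4 -4.2  0.3]
now [457.  156.3 100.6] ydeg -107.9 F [ 0.1 -0.6 -4.2] w 43.5 g 62.718762159347534 t 14.35 j [ 0.63  0.29 -0.53 -0.08 -0.68  0.69] tau [-0.27  0.08  0.04]
```

Tipped 5.2° with only the camera's weight on the wrist, so the cone is free. Next I go back upright and down.

Emit:
carry_out(
  motion=[
    [-0.045, 0, 0, 0.2, -2.1, 0.1, -1],
    [-0.091, 0, 0.002, 0.3, -4.2, 0.3, -1],
    [-0.091, 0, 0.002, 0.3, -4, 2.5, -1],
    [-0.091, 0, 0.002, 0.3, -3.8, 4.5, -1],
    [-0.091, 0, 0.002, 0.3, -3.7, 6, -1],
  ],
)

```text
clock: 14.98
position: [458.6, 160.0, 95.0]
ee_rot: [0.988, -0.157, 0.001, -0.0]
contact_force: [0.2, 0.5, -2.2]
gripper_width: 43.5
grasp_force: 62.7
```

Emit:
carry_out(
  motion=[
    [0, 0, 0, 0, 0, 0.8, -1],
    [0, 0, 0, 0, 0, 1.2, -1],
    [0, 0, 0, 0, 0, 1.2, -1],
  ],
)

```text
clock: 15.35
position: [458.8, 160.0, 94.7]
ee_rot: [0.988, -0.157, 0.001, -0.0]
contact_force: [-1.6, -0.4, 4.9]
gripper_width: 43.4
grasp_force: 63.7
```

```bash
python3 mv.py 458.6 160.2 94.9 252
```

```text
turn [-0.    -0.002 -0.   ] shift [-0.2 -0.1 -0.2]
now [458.8 160.   94.7] ydeg -108.0 F [-1.6 -0.4  4.9] w 43.4 g 63.67187976837158 t 15.35 j [ 0.67  0.33 -0.53  0.   -0.72  0.58] tau [-0.09  0.78 -0.07]
```

Emit:
carry_out(
  motion=[
    [0, 0, 0, 0, 0, 0, 0.4],
    [0, 0, 0, 0, 0, 0, 1],
    [0, 0, 0, 0, 0, 0, 1],
    [0, 0, 0, 0, 0, -55, 1],
    [0, 0, 0, 0, 0, -100, 1],
  ],
)

```text
clock: 15.98
position: [458.7, 160.1, 195.2]
ee_rot: [0.988, -0.157, 0.001, 0.0]
contact_force: [1.5, 0.2, -0.6]
gripper_width: 85.4
grasp_force: 0.0
```

Emit:
carry_out(
  motion=[
    [0, 0, 0, 0, 0, -10, 1],
    [0, 0, 0, 40, 0, -10, 0],
    [0, 0, 0, 83, 0, -10, 0],
    [0, 0, 0, 83, 0, -10, 0],
    [0, 0, 0, 83, 0, -10, 0],
  ],
)

```text
clock: 16.6
position: [536.5, 134.0, 202.7]
ee_rot: [0.988, -0.157, -0.001, 0.001]
contact_force: [-0.8, -0.3, 0.6]
gripper_width: 42.7
grasp_force: 0.0
```

```bash
python3 mv.py 538.2 134 82 252; python3 - <<'E'
from h import *
w=snap("wrist"); a=w["color"][90:390,160:480]
t=snap("top"); b=crop(t["color"],290,140,80,75,4)
cv2.imwrite("pics/w7.png",np.hstack([a,b]))
E
```

```text
turn [ 0.002  0.001 -0.001] shift [  1.8  -0.7 120.7]
now [536.5 134.  202.7] ydeg -108.1 F [-0.8 -0.3  0.6] w 42.7 g 0.0 t 16.6 j [ 0.54  0.3  -0.23  0.   -1.04  0.72] tau [ 0.03  0.   -0.06]
```

View pics/w7.png

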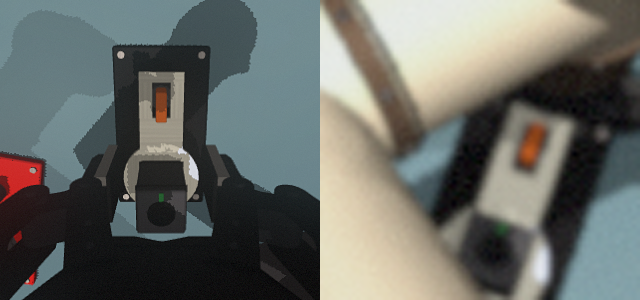

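The wrist view shows the camera seated and square on the dock, with the orange bar at (161,103) standing through the slot. The top view agrees. Now I descend onto the bar.

Emit:
carry_out(
  motion=[
    [0, 0, 0, 1.5, 0, 50, 0],
    [0, 0, 0, 1.5, -0.5, 100, 0],
    [0, 0, 0, 1.5, -0.5, 119, 0],
    [0, 0, 0, 1.5, -0.5, 119, 0],
    [0, 0, 0, 1.5, -0.5, 119, 0],
  ],
)

```text
clock: 17.32
position: [539.6, 135.0, 86.2]
ee_rot: [0.988, -0.156, 0.001, -0.001]
contact_force: [0.5, 0.7, -0.4]
gripper_width: 42.2
grasp_force: 0.0
```

```bash
python3 mv.py 538.1 134 82 252
```

```text
turn [-0.002 -0.003  0.   ] shift [-1.1  1.4  4.2]
now [539.6 135.   86.2] ydeg -108.0 F [ 0.5  0.7 -0.4] w 42.2 g 0.0 t 17.325 j [ 0.54  0.44 -0.37  0.   -0.77  0.72] tau [-0.    0.    0.03]
```

Emit:
carry_out(
  motion=[
    [0, 0, 0, 0, 0, 0, -1],
    [0, 0, 0, 0, 0, 0, -1],
    [0, 0, 0, 0, 0, 0, -1],
    [0, 0, 0, 0, 0, 0, -1],
  ],
)

```text
clock: 17.82
position: [539.2, 133.7, 86.3]
ee_rot: [0.988, -0.157, 0.001, 0.0]
contact_force: [-1.0, -3.4, 6.2]
gripper_width: 8.4
grasp_force: 59.8
```

```bash
python3 mv.py 538.1 134 82 166
```

```text
turn [-1.0e-03 -2.0e-03  1.5e+00] shift [-1.2  0.1  4.3]
now [539.2 133.7  86.3] ydeg -108.0 F [-1.  -3.4  6.2] w 8.4 g 59.75626230239868 t 17.825 j [ 0.54  0.44 -0.37  0.   -0.77  0.72] tau [-0.83  0.45 -0.02]
```

Emit:
carry_out(
  motion=[
    [0, 0, 0.17, -1, 1, 0, -1],
    [0, 0, 0.34, -1, 1, 0, -1],
    [0, 0, 0.51, -1, 1, 0, -1],
    [0, 0, 0.68, -1, 1, 0, -1],
    [0, 0, 0.85, -1, 1, 0, -1],
  ],
)

```text
clock: 18.45
position: [538.6, 133.1, 86.3]
ee_rot: [0.834, -0.552, 0.001, -0.0]
contact_force: [-0.2, -3.9, 5.0]
gripper_width: 8.6
grasp_force: 59.6
```

Emit:
carry_out(
  motion=[
    [0, 0, 0.16, 0, 0, 0, -1],
    [0, 0, 0.32, 0, 0, 0, -1],
    [0, 0, 0.48, 0, 0, 0, -1],
    [0, 0, 0.62, 0, 0, 0, -1],
    [0, 0, 0.62, 0, 0, 0, -1],
  ],
)

```text
clock: 19.08
position: [538.1, 133.0, 86.3]
ee_rot: [-0.627, 0.779, -0.001, 0.0]
contact_force: [-0.8, -3.6, 6.4]
gripper_width: 8.6
grasp_force: 59.7
```

```bash
python3 mv.py 538.1 134 82 166
```

```text
turn [-0.002 -0.001  0.03 ] shift [-1.   0.2  4.3]
now [538.1 133.   86.3] ydeg 167.7 F [-0.8 -3.6  6.4] w 8.6 g 59.727630615234375 t 19.075 j [ 0.54  0.43 -0.37  0.   -0.77 -0.75] tau [-1.    0.28 -0.05]
```

Torque is still only friction, so I'll keep turning to the stop.

Emit:
carry_out(
  motion=[
    [0, 0, 0.03, 0, 0, 0, -1],
    [0, 0, 0.06, 0, 0, 0, -1],
    [0, 0, 0.07, 0, 0, 0, -1],
    [0, 0, 0.07, 0, 0, 0, -1],
  ],
)

```text
clock: 19.58
position: [538.0, 133.0, 86.3]
ee_rot: [-0.601, 0.799, -0.001, 0.0]
contact_force: [-1.1, -3.6, 6.1]
gripper_width: 8.4
grasp_force: 60.5
```

```bash
python3 mv.py 538.1 134 82 166
```

```text
turn [-0.002 -0.001 -0.036] shift [-0.9  0.2  4.3]
now [538.  133.   86.3] ydeg 163.9 F [-1.1 -3.6  6.1] w 8.4 g 60.46657919883728 t 19.575 j [ 0.54  0.43 -0.37  0.   -0.77 -0.82] tau [-0.96  0.37  0.75]
```

Torque is 0.75 N·m at the stop, so the stud is locked. I'll relax the twist, open, rise and check.

Emit:
carry_out(
  motion=[
    [0, 0, -0.025, 0, 0, 0, -1],
    [0, 0, -0.025, 0, 0, 0, -0.2],
    [0, 0, -0.025, 0, 0, 0, -0.2],
    [0, 0, -0.025, 0, 0, -50, -0.2],
    [0, 0, -0.025, 0, 0, -110, -0.2],
  ],
)

```text
clock: 20.2
position: [537.0, 133.6, 194.8]
ee_rot: [-0.61, 0.793, 0.0, -0.001]
contact_force: [-0.6, 1.3, 0.2]
gripper_width: 34.1
grasp_force: 0.0
```

Emit:
carry_out(
  motion=[
    [0, 0, 0, 0, 0, -30, -0.2],
    [0, 0, 0, 0, 0, -30, -0.2],
    [0, 0, 0, 0, 0, -30, -0.2],
  ],
)

```text
clock: 20.58
position: [537.0, 133.6, 223.8]
ee_rot: [-0.61, 0.793, 0.0, -0.001]
contact_force: [-0.0, -0.1, -0.5]
gripper_width: 34.0
grasp_force: 0.0
```

```bash
python3 - <<'E'
from h import *
d=snap("wrist"); im=d["color"]; h=cv2.cvtColor(im,cv2.COLOR_BGR2HSV)
print(read_state()["position"],proj(d,[[538.1,134,90]]))
m=cv2.inRange(h,(5,120,90),(25,255,255)); n,l,st,ce=cv2.connectedComponentsWithStats(m)
for i in range(1,n):
    if st[i,4]>40:
        w=pix2plane(d,np.argwhere(l==i)[:,::-1],90)[:,:2]
        if np.linalg.norm(w.mean(0)-[538,134])<40:
            b=cv2.boxPoints(cv2.minAreaRect(w.astype(np.float32))); e=[b[1]-b[0],b[2]-b[1]]; e=max(e,key=np.linalg.norm)
            print(st[i],w.mean(0),[np.linalg.norm(b[1]-b[0]),np.linalg.norm(b[2]-b[1])],"bar deg",np.degrees(np.arctan2(e[1],e[0]))%180,"locked expected",(-18-85.9)%180)
E
```

```text
[536.84972273 133.51931438 223.26360284] [[320.48645018 193.03218379]]
[315 176  11  33 320] [537.9702741  132.83524604] [np.float32(9.549207), np.float32(31.671778)] bar deg 75.33603 locked expected 76.1
```

The bar measures 75.3° against the 76.1° expected when locked. The gripper is clear, so I'm handing in.

```bash
python3 -c "
from bench import *
print(job_done())"
```

```text
the job is handed in; nothing more can be done
None
```

The camera head is seated fully home in the dock, was rocked 5.2° and set upright again, the stud is turned to its locked stop with the gripper clear, and the job was handed in at about 21 s; the spool, jar and screwdriver were never approached.

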